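# Zero the paint gauge, then hold it flush on the sloped test panel

## Task

Zero the paint thickness gauge: lay it flat on the middle of the bare-metal zero plate, lengthwise along it, let go, and press its red button right in. Then pick it up again and take the reading on the test panel: tilt it to the panel's slope, set it lengthwise up and down the slope on the middle of the panel with its whole underside flush, and press it on lightly but steadily. Finish while still gripping the gauge and pressing it flush; do not shift the panel's tilt or the other things on the bench, and keep the arm off the air hose that hangs at its left.

Things in the scene. Friction and masses are not known exactly. Their poses are not given: they have to be found in the camera images.
- gauge_mid (a point): centre of the paint thickness gauge, half-way up: dark grey hand-held gauge, 46 wide (x), body 102 long (y), 24 mm high (z, up as it lies: screen and red button on top), 60 to 120 g, loose. Grip across the 46 mm width near this point; the flat underside is 11 mm below it. The button is on the +y half; a small wheel sticks 9 mm out of the -y end, clear of the ground.
- gauge_foot (a point): centre of the gauge's flat underside (93 x 38 mm), the face that has to lie flush; 11 mm below gauge_mid, same axes. (Room: the blue air hose hangs upright and solid at x 0.05, y 0.21, left of the robot's base; an elbow or shoulder that sticks out to the left can meet it when the arm swings further left than it stands at the start.)
- gauge_red_button (a point): middle of the top of the gauge's red button, 12 x 12 mm, 20 mm from gauge_mid towards +y and 24 mm above the underside; it is pressed along the gauge's -z
- gauge_button (a joint): red button: 0 out, 0.0012 m fully in; sprung, springs back; fully in takes about 5 N, and it counts as pressed from 0.0008 m
- zero_mid (a point): centre of the top face of the zero plate: a bare metal coupon, 62 (x) by 122 mm (y, lengthwise), on a black rubber backing 70 x 130 mm, 5 mm thick in all, stuck to the bench; its level top face is 5 mm above the bench, z up. The gauge is laid with its length along y, either way round.
- panel_mid (a point): centre of the face of the grey test panel, 140 mm up the slope (x, uphill) by 96 mm across (y, level); z is its normal. The panel faces the right-hand side of the bench; bed locked at a slope of 27 to 43 degrees, stays put under 25 N; stand fixed to the bench. A lip stands 3 mm over the face along the low edge, flat clips at the top corners, clamp knobs and two slotted arcs beside it. Gauge length goes along x.
- screwdriver: cross-head screwdriver, 26 x 182 mm, lying left of the middle; loose bystander, leave it where it is; origin at the middle of its underside
- marker: felt marker, 16 x 128 mm, lying at the front, right of the middle; loose bystander, leave it where it is; origin at the middle of its underside
- jar_purple: screw-lid jar, 60 mm across, 72 mm high, at the right, towards the back; loose bystander, leave it where it is; origin at the middle of its underside
- jar_green: screw-lid jar, 64 mm across, 56 mm high, in the middle, beyond the stand; loose bystander, leave it where it is; origin at the middle of its underside
- touchup_bottle: touch-up bottle, 26 mm across, 74 mm high, at the right, behind the stand; loose bystander, leave it where it is; origin at the middle of its underside

How it is judged (in metres and radians):
On the way, in this order (a step that is already met when the one before it is completed fails the run):
1. the gauge lies flat on the middle of the zero plate, lengthwise along it, let go (x of gauge_foot in the frame of zero_mid between -0.014 and 0.014 m and y of gauge_foot in the frame of zero_mid between -0.014 and 0.014 m and z of gauge_foot in the frame of zero_mid below 0.004 m and angle between the y axis of gauge_foot and the y axis of zero_mid, either way round below 0.17 rad and angle between the z axis of gauge_foot and the z axis of zero_mid, either way round below 0.05 rad and contact force between the fingers and gauge below 0.1 N and linear speed of gauge below 0.01 m/s), for 0.2 s.
2. the red button is pressed in while the gauge lies flat on the zero plate (x of gauge_foot in the frame of zero_mid between -0.014 and 0.014 m and y of gauge_foot in the frame of zero_mid between -0.014 and 0.014 m and z of gauge_foot in the frame of zero_mid below 0.004 m and angle between the y axis of gauge_foot and the y axis of zero_mid, either way round below 0.17 rad and angle between the z axis of gauge_foot and the z axis of zero_mid, either way round below 0.05 rad and value of joint gauge_button above 0.0008 m), for 0.1 s.
At the end, for the whole second after the job is handed in: Through the last second the gauge is gripped (over 2 N), still, and pressed on the panel with 2 to 25 N: middle within 15 mm of the panel's middle each way and within 3 mm of its face, underside parallel within 0.05 rad, lengthwise up the slope within 10 degrees (x of gauge_foot in the frame of panel_mid between -0.015 and 0.015 m and y of gauge_foot in the frame of panel_mid between -0.015 and 0.015 m and z of gauge_foot in the frame of panel_mid between -0.003 and 0.003 m and angle between the z axis of gauge_foot and the z axis of panel_mid, either way round below 0.05 rad and angle between the y axis of gauge_foot and the x axis of panel_mid, either way round below 0.17 rad and contact force between gauge and stand between 2 and 25 N and contact force between the fingers and gauge above 2 N and linear speed of gauge below 0.01 m/s); the arm keeps its last pose, push and grip.
It fails at once if the stand's panel is pushed to another tilt (its middle shifts more than 5 mm) (distance of panel_mid from where it was at the start of the episode above 0.005 m).
It fails at once if one of the loose bench things (screwdriver, marker, jars, touch-up bottle) is knocked or shifted more than 30 mm (distance of any of screwdriver, marker, jar_purple, jar_green, touchup_bottle from where it was at the start of the episode above 0.03 m).
It also fails if it takes over 51 s, if anything falls off the work surface, if the arm or the gripper's body presses on something with over 40 N, if the wrist force passes 120 N, or if a joint passes its speed limit or range.

## Robot

A 6-joint arm with a two-finger parallel gripper is mounted at the origin on a cart in front of the work surface, level with it; the furniture and walls round the work are solid. World frame = base frame: x ahead of the robot, y to its left, z up, the work surface at z = 0. Lengths are in mm, angles in rad, forces in N, time in s.
With the tool pointing down it reaches from about 350 to 925 mm from the base axis. Payload 6.4 kg.
Tool frame: the origin (TCP) lies at the very end of the fingers, on their centre line; the grasp point (between the pads) lies 19 mm behind it; y points along the fingers, x is the direction in which the jaws open and shut, and the axes are right-handed (so a half turn about y gives the same grasp; the last joint's range is limited). The gripper opens to 85 mm and grips with 20 to 120 N. Pads are 22 mm wide; open, the fingers measure 114 mm over their backs; the gripper's body (76 mm by 85 mm) begins 54 mm behind the grasp point. The pads swing forward as they close: fully open they stand 13 mm farther back than shut.
Start: joints at [-1.336, 0.245, 1.558, -0, 1.339, -0.174], TCP at [258.386, -596.448, 200.89] pointing down, gripper open.
Joint ranges: [-3.13, 3.13], [-1.02, 2.26], [0.13, 2.54], [-0.95, 4.09], [0.21, 2.88], [-2.74, 2.74]. Speed limits (rad/s): [2.57, 2.57, 3.14, 3.14, 3.14, 3.14].

## Interface

Orientations are given as a rotation vector (axis times angle).
In Python, from station import bot gives the robot as it stands.
- The arm moves only by the tool drive_tool, never from a script. Its argument "series" is a list of rows, each a list of 3 entries, a list of its own where there are three numbers: the shift along the tool's x, y, z in m, then the turn, a rotation vector about the tool's x, y, z in rad, then the finger opening in m, from 0 to 0.0854. A call has 1 to 8 rows; each row is the pose to reach, as a shift and turn from the pose commanded when the call began, along the tool's axes at that moment; what a row does not reach only later rows make up. A row lasts 1/12 s, in which the tool goes at most 41.7 mm and 7.16 degrees, less where a joint would pass 70% of its speed; a pose out of reach is approached as far as the arm can. A call with a gripper value outside its range is refused whole. The fingers move at their own pace and stop on an object; "force" is the grip in N (left out, the last holds). Time passes only in rows, so rows that repeat a pose let the fingers close. It gives the time, the measured TCP pose, the force and the opening at its end, in the units of the state.
- bot.read_state(): the state, without advancing time (a new reading comes with each control period).
- bot.capture(name): name is "scene" or "top" or "wrist"; returns a dict with "frame" (480x640x3 uint8, red, green, blue), "K" (3x3 intrinsics, pixels), "rvec" (rotation vector, rad) and "tvec" (3), from world to camera coordinates, as OpenCV has them. Camera axes: x right, y down, z forward; pixel columns grow to the right and rows downward; lengths in mm; the calibration is good to about 2 mm. A picture is of the moment at which its call begins. There is no depth.
- bot.close_job(): hands the job in, once; it reports no verdict.
The state is a dict: "time_s": time; "joint_positions": joint angles; "joint_velocities": joint speeds; "effort": joint torques, N m; "tool_pos": TCP position; "ee_rot": TCP orientation; "contact_force": force on the tool from outside, world axes, zero at the start; "wrist_torque": the same for the moment, N m; "finger_gap": opening from 0.0 (shut) to 1.0 (fully open).
Only numpy, scipy, OpenCV 4.12 (cv2) and the standard library are available. Lean on these libraries where they do the work, as an engineer would, in place of code of your own. Each camera call takes 0.05 s, during which the arm holds its last target. There are 200 camera calls.

## Working session

There is one attempt and no reset: what is moved stays moved. The work goes in short steps, Python scripts to look and compute and a tool call to move; the robot and the scene stay as the last step left them, time stands still between calls to the robot, and variables do not carry over. Pictures are saved under pics/ and viewed, about 8 in all and at most 12, crops included, and the job is handed in when it is done.

Besides the shell and the picture viewer there is one more tool, called after "Emit:" by a JSON object that holds its "op" and its "data". drive_tool: Moves the arm, as the interface text tells. Its arguments: {"type":"object","properties":{"series":{"type":"array","items":{"type":"array"}},"force":{"type":"number"}},"required":["series"]}

```bash
ls; mkdir -p pics; python3 - <<'E'
from station import bot
import cv2,pickle
s=bot.read_state();print(s)
d={}
for n in("scene","top","wrist"):
    c=bot.capture(n);d[n]=c;cv2.imwrite(f"pics/{n}0.png",c["frame"][:,:,::-1]);print(n,c["K"].tolist() if hasattr(c["K"],'tolist') else c["K"],c["rvec"],c["tvec"])
pickle.dump(d,open("c0.pkl","wb"))
E
```

```text
pics
{'time_s': 0.0, 'joint_positions': array([-1.33610709e+00,  2.45802366e-01,  1.55900995e+00, -7.27983540e-06,
        1.33868193e+00, -1.74105964e-01]), 'joint_velocities': array([-6.92540196e-04,  1.04700854e-05, -1.43261642e-03, -1.81509683e-03,
        2.52814471e-04, -1.57138295e-04]), 'effort': array([ 1.27924418e-04, -4.29509926e+01, -3.26128042e+01, -6.36099276e-05,
        5.31842932e-03,  3.42865917e-06]), 'tool_pos': array([ 258.23414628, -595.84006703,  199.79004061]), 'ee_rot': array([-1.3739767 ,  0.90399462, -0.9017088 ]), 'contact_force': array([-0.05083883, -0.52962933,  0.43534344]), 'wrist_torque': array([ 0.00033368, -0.04510748, -0.01385914]), 'finger_gap': 1.0054050680514264}
scene [[580.7045698872716, 0.0, 322.5732770823994], [0.0, 580.7045698872716, 237.99471147050835], [0.0, 0.0, 1.0]] [ 0.78356626 -2.69635904  0.9650583 ] [394.6767986  372.50257369 759.94318999]
top [[439.3875476039444, 0.0, 314.4321265293586], [0.0, 439.3875476039444, 237.86819012477602], [0.0, 0.0, 1.0]] [ 2.15096581 -2.18794261  0.09302974] [-145.40511582  531.81575842  849.58655668]
wrist [[420.22294973964915, 0.0, 317.9789797594829], [0.0, 420.22294973964915, 236.84349551011758], [0.0, 0.0, 1.0]] [-2.41982034  1.58978814  0.22930545] [-649.91659286  -34.69931184  379.79666117]
```

View pics/top0.png

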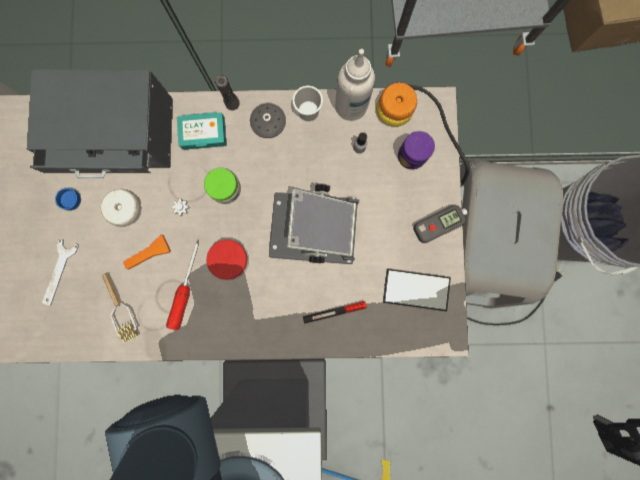

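View pics/scene0.png

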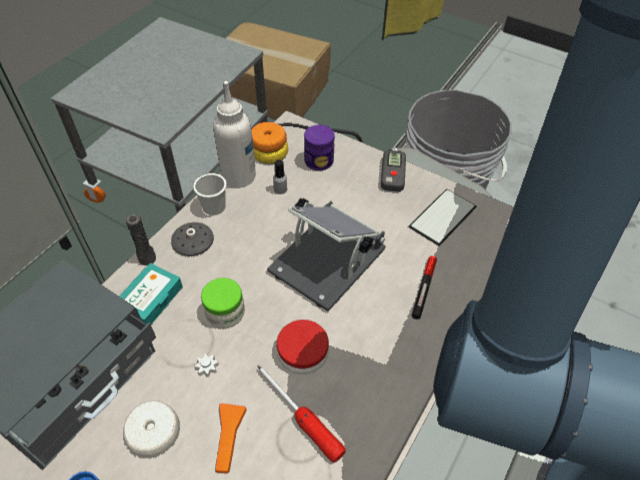

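The top view shows the gauge at about (440,223), the zero plate at (417,290) and the panel at (322,222). In the scene view they are at about (393,172), (442,217) and (337,220). I'll crop in for the corners.

```bash
cat > h.py <<'E'
import numpy as np,cv2,pickle
from scipy.spatial.transform import Rotation as R
def ray(c,p):
    p=cv2.undistortPoints(np.array([[p]],float),np.array(c["K"]),None)[0,0]
    M=R.from_rotvec(np.ravel(c["rvec"])).as_matrix();t=np.ravel(c["tvec"])
    return -M.T@t, M.T@np.array([p[0],p[1],1.])
def onplane(c,p,z):
    o,d=ray(c,p);return o+d*(z-o[2])/d[2]
def two(c1,p1,c2,p2):
    o1,d1=ray(c1,p1);o2,d2=ray(c2,p2)
    d1/=np.linalg.norm(d1);d2/=np.linalg.norm(d2)
    s=np.linalg.lstsq(np.c_[d1,-d2],o2-o1,rcond=None)[0]
    a=o1+s[0]*d1;b=o2+s[1]*d2
    return (a+b)/2,np.linalg.norm(a-b)
def proj(c,X):
    return cv2.projectPoints(np.array(X,float).reshape(-1,1,3),np.ravel(c["rvec"]),np.ravel(c["tvec"]),np.array(c["K"]),None)[0][:,0]
E
python3 - <<'E'
import cv2
t=cv2.imread("pics/top0.png")[175:325,265:465];s=cv2.imread("pics/scene0.png")[140:315,260:485]
cv2.imwrite("pics/t1.png",cv2.resize(t,None,fx=4,fy=4,interpolation=cv2.INTER_CUBIC))
cv2.imwrite("pics/s1.png",cv2.resize(s,None,fx=3.4,fy=3.4,interpolation=cv2.INTER_CUBIC))
E
```

```text
(no output)
```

View pics/t1.png

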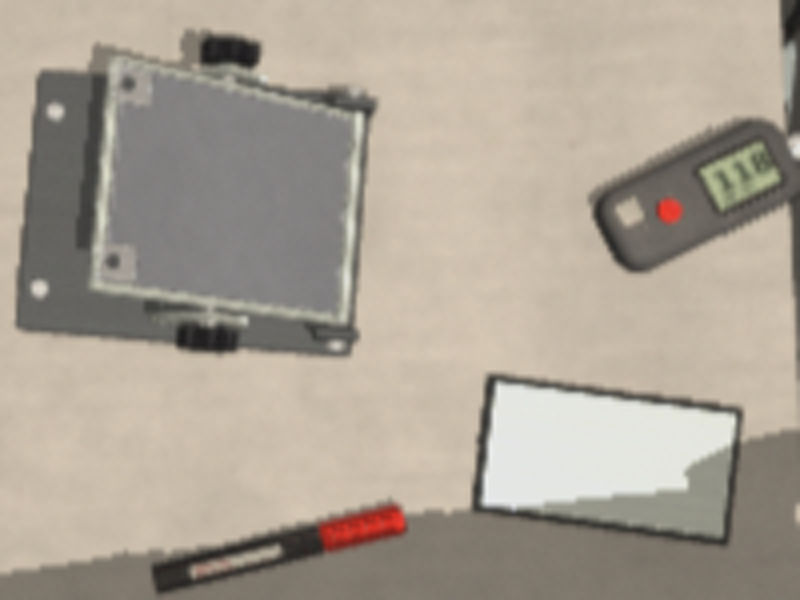

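View pics/s1.png

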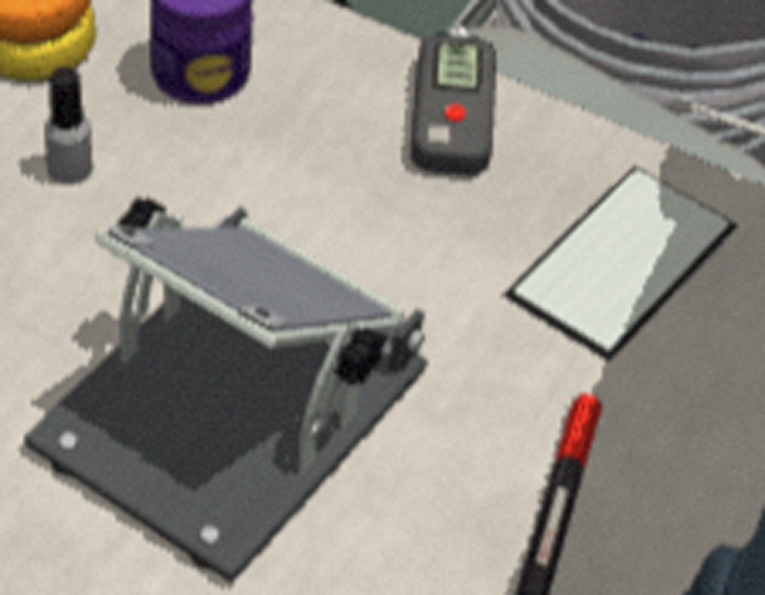

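```bash
cat > m1.py <<'E'
from h import *
d=pickle.load(open("c0.pkl","rb"));T,S=d["top"],d["scene"]
ft=lambda u,v:((u+.5)/4-.5+265,(v+.5)/4-.5+175)
fs=lambda u,v:((u+.5)/3.4-.5+260,(v+.5)/3.4-.5+140)
np.set_printoptions(precision=1,suppress=True)
for n,a,b in [("highfar",(113,57),(99,238)),("highnear",(93,289),(274,343)),("lownear",(350,323),(405,318)),
 ("clipfar",(128,83),None),("clipnear",(112,262),(262,313)),("button",(669,211),(455,112)),("lightsq",(629,211),(438,133)),
 ("plA",(490,375),(635,167)),("plB",(742,410),(737,225)),("plC",(727,543),(608,357)),("plD",(475,510),(508,295)),("marker",(400,520),(590,400))]:
    if b: print(n,*two(T,ft(*a),S,fs(*b)))
print("plate z5",[onplane(T,ft(*p),5) for p in((490,377),(740,411),(726,541),(477,509))])
print("plate scene",[onplane(S,fs(*p),2) for p in((635,167),(737,225),(608,357),(508,295))])
print("g z24",[onplane(T,ft(*p),24) for p in((669,211),(629,211),(740,178),(600,225))])
w=d["wrist"]["frame"];cv2.imwrite("pics/w0.png",w[:,:,::-1])
E
python3 m1.py; grep -c . h.py; python3 - <<'E'
import cv2,numpy as np
im=cv2.imread("pics/top0.png");h=cv2.cvtColor(im,cv2.COLOR_BGR2HSV)
for y,x in((222,322),(220,295),(205,310),(190,293),(235,350),(222,430),(290,417)):print(im[y,x],h[y,x])
E
```

```text
highfar [ 605.9 -118.8  135.1] 0.13049648249370616
highnear [ 504.4 -108.8  135.8] 1.1461038476165375
lownear [ 492.9 -227.    40.9] 1.2458687521423015
clipnear [ 515.8 -117.4  140.6] 1.581361199506366
button [ 546.4 -387.3   27.4] 1.327102933729819
lightsq [ 546.8 -367.6   26.7] 1.365252248181938
plA [ 439.  -286.   138.5] 51.60394127608216
plB [ 417.4 -446.5  -37.3] 61.25548596716844
plC [ 402.1 -442.7 -155. ] 73.91539234389236
plD [ 427.4 -270.2   57.2] 55.645854576447576
marker [ 395.8 -251.6   13.4] 0.3893856475881616
plate z5 [array([ 465.7, -299.8,    5. ]), array([ 446.6, -424.7,    5. ]), array([ 382.1, -414.8,    5. ]), array([ 399.9, -291.2,    5. ])]
plate scene [array([ 448.7, -428.1,    2. ]), array([ 381.5, -417.8,    2. ]), array([ 402.4, -291.8,    2. ]), array([ 466.6, -301.7,    2. ])]
g z24 [array([ 546.2, -388.4,   24. ]), array([ 546.5, -368.5,   24. ]), array([ 562.1, -424.3,   24. ]), array([ 539.8, -353.9,   24. ])]
16
[131 131 134] [  0   6 134]
[127 128 131] [  8   8 131]
[130 130 133] [  0   6 133]
[155 170 171] [ 28  24 171]
[127 135 136] [ 27  17 136]
[ 94 101 105] [ 19  27 105]
[224 230 229] [ 35   7 230]
```

View pics/wrist0.png

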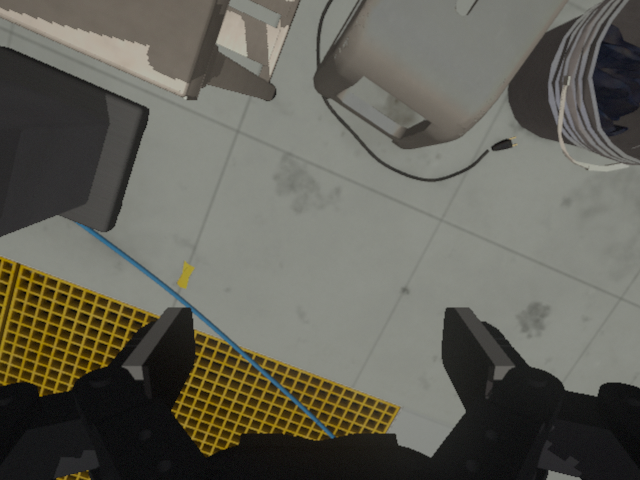

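The wrist camera only sees the floor and its own fingers. I'll work out the gauge yaw and the first move.

```bash
cat >> h.py <<'E'
np.set_printoptions(precision=4,suppress=True)
def goal(x,y,z,xdir,app=(0,0,-1)):
    """TCP pos mm, tool x hint (world), approach = tool y"""
    ya=np.array(app,float);ya/=np.linalg.norm(ya);xa=np.array(xdir,float);xa-=ya*(xa@ya);xa/=np.linalg.norm(xa)
    return np.array([x,y,z],float),R.from_matrix(np.c_[xa,ya,np.cross(xa,ya)])
def delta(s,g):
    """shift (m) and turn in tool axes from measured state to goal"""
    r0=R.from_rotvec(s["ee_rot"])
    return r0.inv().apply(g[0]-s["tool_pos"])/1000,(r0.inv()*g[1]).as_rotvec()
def show(s):
    print("t",round(s["time_s"],2),"tcp",s["tool_pos"],"q",s["joint_positions"],"F",s["contact_force"],"tq",s["wrist_torque"],"gap",round(s["finger_gap"],3));print("axes",R.from_rotvec(s["ee_rot"]).as_matrix().T)
E
python3 - <<'E'
from h import *
from station import bot
d=pickle.load(open("c0.pkl","rb"));T=d["top"]
im=T["frame"];g=im.max(2)
m=np.zeros_like(g);m[195:250,408:463]=(g[195:250,408:463]<135)*255
m[:, 462:]=0
cs,_=cv2.findContours(cv2.morphologyEx(m,cv2.MORPH_CLOSE,np.ones((5,5))),cv2.RETR_EXTERNAL,cv2.CHAIN_APPROX_NONE)
c=max(cs,key=cv2.contourArea);r=cv2.minAreaRect(c);b=cv2.boxPoints(r);print(r,b)
P=np.array([onplane(T,p,12) for p in b]);print(P,[np.linalg.norm(P[i]-P[i-1]) for i in range(4)])
L=max([P[1]-P[0],P[2]-P[1]],key=np.linalg.norm);L/=np.linalg.norm(L);L*=np.sign(L[1]);print("ydir",L)
bt=np.array([546.3,-388,24]);mid=bt-20*L;print("mid",mid)
s=bot.read_state();show(s)
xd=np.cross(L,[0,0,1])
for sg in(1,-1):print(sg*xd,delta(s,goal(mid[0],mid[1],150,sg*xd)))
E
```

```text
((440.6000671386719, 222.20001220703125), (24.149532318115234, 55.45448303222656), 63.43495178222656) [[410.4001 223.8   ]
 [460.0001 199.    ]
 [470.8    220.6   ]
 [421.2001 245.4   ]]
[[ 555.5595 -348.5783   12.    ]
 [ 604.4164 -450.8261   12.    ]
 [ 559.9029 -470.4548   12.    ]
 [ 511.4722 -368.6158   12.    ]] [np.float64(48.427252217929656), np.float64(113.32078349010573), np.float64(48.64919728711283), np.float64(112.76841220539995)]
ydir [-0.4311  0.9023 -0.    ]
mid [ 554.9228 -406.0457   24.    ]
t 0.15 tcp [ 258.279  -595.9695  200.0555] q [-1.3361  0.2456  1.5587  0.      1.3387 -0.1741] F [-0.1746 -0.2669  0.7578] tq [-0.0151  0.0161 -0.0239] gap 0.998
axes [[ 0.3975 -0.9176 -0.0014]
 [-0.0003  0.0014 -1.    ]
 [ 0.9176  0.3975  0.0003]]
[ 0.9023  0.4311 -0.    ] (array([-0.0563,  0.0502,  0.3477]), array([-0.0014, -1.6078, -0.0009]))
[-0.9023 -0.4311  0.    ] (array([-0.0563,  0.0502,  0.3477]), array([ 0.0009,  1.5338, -0.0014]))
```

Emit:
{"op": "drive_tool", "data": {"series": [[[-0.028,0.0,0.174],[0,-0.8,0],0.085],[[-0.056,0.02,0.348],[0,-1.0,0],0.085],[[-0.056,0.03,0.348],[0,-1.0,0],0.085],[[-0.056,0.03,0.348],[0,-1.0,0],0.085],[[-0.056,0.03,0.348],[0,-1.0,0],0.085],[[-0.056,0.03,0.348],[0,-1.0,0],0.085],[[-0.056,0.03,0.348],[0,-1.0,0],0.085],[[-0.056,0.03,0.348],[0,-1.0,0],0.085]]}}

```text
time_s: 0.82
tool_pos: [539.5, -416.2, 172.4]
ee_rot: [-1.567, 0.123, -0.122]
contact_force: [-0.3, -0.7, 0.5]
finger_gap: 0.992
```

Emit:
{"op": "drive_tool", "data": {"series": [[[0,0,0],[0,-0.125,0],0.085],[[0,0,0],[0,-0.25,0],0.085],[[0,0,0],[0,-0.375,0],0.085],[[0,0,0],[0,-0.5,0],0.085],[[0,0,0],[0,-0.608,0],0.085],[[0,0,0],[0,-0.608,0],0.085],[[0,0,0],[0,-0.608,0],0.085]]}}

```text
time_s: 1.4
tool_pos: [538.0, -417.6, 172.6]
ee_rot: [-1.542, -0.347, 0.348]
contact_force: [-0.2, -0.4, -0.1]
finger_gap: 0.996
```

```bash
python3 - <<'E'
from h import *
from station import bot
s=bot.read_state();show(s)
w=bot.capture("wrist");t=bot.capture("top")
pickle.dump((w,t,bot.read_state()),open("c1.pkl","wb"))
im=w["frame"][:,:,::-1].copy()
for X in ((554.9,-406,24),(546.3,-388,24)):
    p=proj(w,X)[0];print(p);cv2.circle(im,tuple(int(round(v)) for v in p),3,(255,0,255),1)
cv2.imwrite("pics/w1.png",im)
E
```

```text
t 1.4 tcp [ 538.0134 -417.6186  172.5823] q [-0.8262  0.3399  1.4944 -0.      1.3079 -1.2693] F [-0.1579 -0.3936 -0.0657] tq [-0.0683  0.0131 -0.0057] gap 0.996
axes [[ 0.9034  0.4288 -0.0002]
 [-0.0004  0.0005 -1.    ]
 [-0.4288  0.9034  0.0006]]
[342.1669 203.6189]
[342.5052 178.1068]
```

View pics/w1.png

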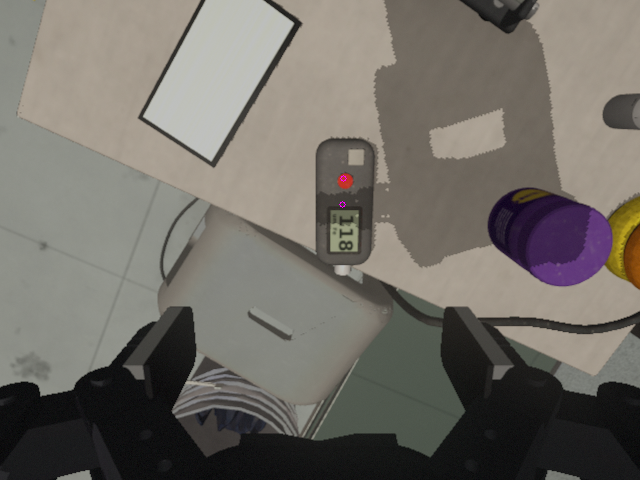

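The gauge is upright in the image with its body spanning x 317–375 and y 139–265. The button is at (345,181), about 2 px from my estimate.

```bash
python3 - <<'E'
from h import *
w,t,s=pickle.load(open("c1.pkl","rb"))
f=w["frame"].astype(int);m=((f[...,0]>170)&(f[...,1]<80)&(f[...,2]<80)).astype(np.uint8);m[:120]=0;m[260:]=0
M=cv2.moments(m);p=(M["m10"]/M["m00"],M["m01"]/M["m00"]);b=onplane(w,p,24);print(p,b)
c=onplane(w,(346,202),24);print("bodyc",c,"ends",onplane(w,(346,139),20),onplane(w,(345,265),20))
L=np.array([-.4288,.9034,0]);mid=b-20*L;print(mid)
pl=[onplane(w,q,5) for q in((205,-8),(299,22),(213,164),(140,117))];print(pl)
print(delta(s,goal(mid[0],mid[1],60,[.9034,.4288,0])))
E
```

```text
(344.72327044025155, 180.65408805031447) [ 548.7104 -389.0279   24.    ]
bodyc [ 557.0328 -403.5657   24.    ] ends [ 536.0182 -360.7132   20.    ] [ 580.4349 -451.9256   20.    ]
[ 557.2864 -407.0959   24.    ]
[array([ 399.027 , -311.8752,    5.    ]), array([ 468.6125, -300.6454,    5.    ]), array([ 449.212 , -424.5233,    5.    ]), array([ 384.4172, -414.9455,    5.    ])]
(array([0.022 , 0.1127, 0.0013]), array([-0.0004,  0.0006, -0.0001]))
```

Emit:
{"op": "drive_tool", "data": {"series": [[[0.022,0.04,0.001],[0,0,0],0.085],[[0.022,0.08,0.001],[0,0,0],0.085],[[0.022,0.12,0.001],[0,0,0],0.085],[[0.022,0.14,0.001],[0,0,0],0.085],[[0.022,0.155,0.001],[0,0,0],0.085],[[0.022,0.165,0.001],[0,0,0],0.085],[[0.022,0.169,0.001],[0,0,0],0.085],[[0.022,0.169,0.001],[0,0,0],0.085]]}}

```text
time_s: 2.17
tool_pos: [557.9, -407.8, 4.4]
ee_rot: [-1.543, -0.35, 0.349]
contact_force: [0.6, 0.2, 0.5]
finger_gap: 0.995
```

Emit:
{"op": "drive_tool", "data": {"series": [[[0,0,0],[0,0,0],0.03],[[0,0,0],[0,0,0],0.03],[[0,0,0],[0,0,0],0.03],[[0,0,0],[0,0,0],0.03],[[0,0,0],[0,0,0],0.03],[[0,0,0],[0,0,0],0.03],[[0,0,0],[0,0,0],0.03],[[0,0,0],[0,0,0],0.03]], "force": 40}}

```text
time_s: 2.83
tool_pos: [557.5, -407.3, 4.0]
ee_rot: [-1.542, -0.35, 0.35]
contact_force: [-0.1, -0.0, 0.4]
finger_gap: 0.352
```

```bash
python3 - <<'E'
from h import *
from station import bot
w=bot.capture("wrist");s=bot.read_state();show(s)
pickle.dump((w,s),open("c2.pkl","wb"))
cv2.imwrite("pics/w2.png",w["frame"][:,:,::-1])
E
```

```text
t 2.88 tcp [ 557.564  -407.3378    3.938 ] q [-0.7947  0.5561  1.5377 -0.      1.0478 -1.2408] F [ 0.8429 -0.2047 -0.0758] tq [ 0.0322 -0.049  -0.0251] gap 0.355
axes [[ 0.9022  0.4314 -0.    ]
 [-0.0001  0.     -1.    ]
 [-0.4314  0.9022  0.0001]]
```

View pics/w2.png

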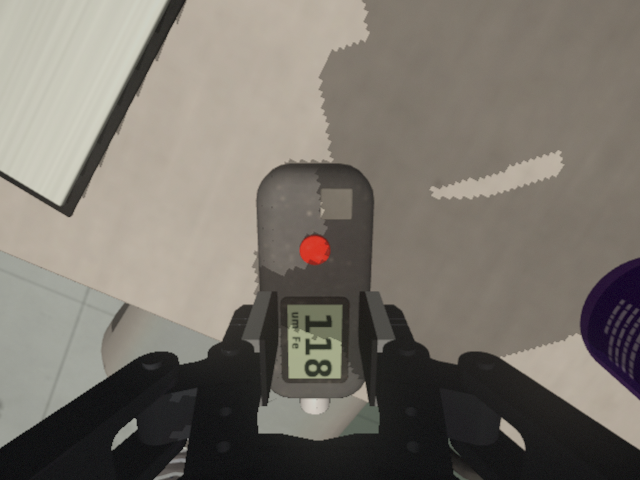

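```bash
python3 - <<'E'
from h import *
w,s=pickle.load(open("c2.pkl","rb"))
o,_=ray(w,(318,237));print("cam",o)
r=R.from_rotvec(s["ee_rot"]);t=s["tool_pos"]
for half in(15,23):
  for back in(0,6,19,30,40):
    print(half,back,[proj(w,t+r.apply([sx*half,-back,z]))[0].round() for sx in(-1,1) for z in (-11,11)])
for x in(-23,23):
  for z in (24,11,0): print("gauge mid side",x,z,proj(w,np.array([*t[:2],z])+r.apply([x,0,0]))[0])
E
```

```text
cam [ 528.2164 -342.8484  177.6128]
15 0 [array([282., 302.]), array([281., 256.]), array([348., 302.]), array([349., 256.])]
15 6 [array([281., 308.]), array([279., 261.]), array([349., 308.]), array([350., 261.])]
15 19 [array([278., 322.]), array([276., 272.]), array([352., 322.]), array([353., 272.])]
15 30 [array([275., 336.]), array([274., 283.]), array([354., 336.]), array([355., 283.])]
15 40 [array([273., 350.]), array([271., 294.]), array([356., 350.]), array([358., 294.])]
23 0 [array([264., 302.]), array([262., 256.]), array([366., 302.]), array([368., 256.])]
23 6 [array([262., 308.]), array([260., 261.]), array([368., 308.]), array([369., 261.])]
23 19 [array([258., 322.]), array([256., 272.]), array([371., 322.]), array([373., 272.])]
23 30 [array([255., 336.]), array([252., 283.]), array([375., 336.]), array([377., 283.])]
23 40 [array([250., 350.]), array([248., 294.]), array([378., 350.]), array([381., 294.])]
gauge mid side -23 24 [256.9178 298.743 ]
gauge mid side -23 11 [261.1474 285.881 ]
gauge mid side -23 0 [264.2935 276.314 ]
gauge mid side 23 24 [372.4206 298.6529]
gauge mid side 23 11 [368.6395 285.7971]
gauge mid side 23 0 [365.8271 276.2348]
```

The fingers closed to 30 mm, which suggests they shut above the gauge. I'll check from the scene camera.

```bash
python3 - <<'E'
from h import *
from station import bot
c=bot.capture("scene");s=bot.read_state();pickle.dump((c,s),open("c3.pkl","wb"))
r=R.from_rotvec(s["ee_rot"]);t=s["tool_pos"]
im=cv2.resize(c["frame"][60:240,310:500,::-1],None,fx=3,fy=3,interpolation=cv2.INTER_CUBIC)
for b in(0,20,40):
    for sx in (-15,15):
        p=(proj(c,t+r.apply([sx,-b,0]))[0]-[310,60])*3;print(b,sx,p);cv2.circle(im,tuple(p.astype(int)),3,(255,0,255),-1)
cv2.imwrite("pics/s3.png",im)
E
```

```text
0 -15 [269.3425 341.0397]
0 15 [224.2181 336.9453]
20 -15 [272.9253 319.1685]
20 15 [227.1837 315.0536]
40 -15 [276.6067 296.6954]
40 15 [230.2307 292.5604]
```

View pics/s3.png

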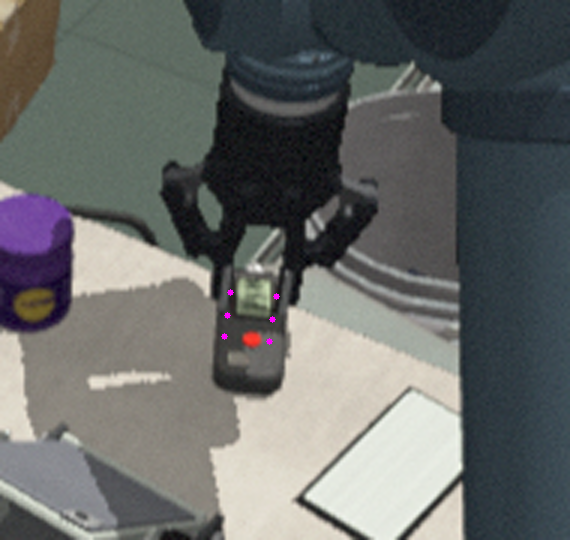

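Emit:
{"op": "drive_tool", "data": {"series": [[[0,0,0],[0,0,0],0.025],[[0,0,0],[0,0,0],0.025],[[0,0,0],[0,0,0],0.025],[[0,-0.005,0],[0,0,0],0.025],[[0,-0.01,0],[0,0,0],0.025],[[0,-0.02,0],[0,0,0],0.025],[[0,-0.02,0],[0,0,0],0.025],[[0,-0.02,0],[0,0,0],0.025]]}}

```text
time_s: 3.6
tool_pos: [558.4, -408.2, 25.6]
ee_rot: [-1.545, -0.351, 0.349]
contact_force: [0.3, -0.2, 0.6]
finger_gap: 0.297
```

```bash
cat >> h.py <<'E'
def red(w):
    f=w["frame"].astype(int);m=((f[...,0]>150)&(f[...,1]<80)&(f[...,2]<80)).astype(np.uint8)
    n,l,st,ce=cv2.connectedComponentsWithStats(m);k=[i for i in range(1,n) if st[i,4]>30]
    return [(ce[i].round(1),st[i,4]) for i in k]
E
python3 - <<'E'
from h import *
from station import bot
w0,_=pickle.load(open("c2.pkl","rb"));print(red(w0))
w=bot.capture("wrist");print(red(w));show(bot.read_state());pickle.dump(w,open("c4.pkl","wb"))
cv2.imwrite("pics/w4.png",w["frame"][:,:,::-1])
E
```

```text
[(array([313.7, 249.3]), np.int32(628))]
[(array([314. , 232.1]), np.int32(555))]
t 3.65 tcp [ 557.9168 -407.7187   24.7945] q [-0.7948  0.5273  1.5352 -0.      1.0778 -1.2408] F [-0.1264  0.3865 -0.003 ] tq [ 0.0274 -0.0266 -0.0122] gap 0.292
axes [[ 0.9022  0.4314  0.0004]
 [ 0.0009 -0.001  -1.    ]
 [-0.4314  0.9022 -0.0012]]
```

The gauge was not held: the red blob moved from 249 to 232 px as I lifted. The real fingertips sit some 35–40 mm behind the reported TCP, so I'll reopen, go lower with the force checked, and grip again.

Emit:
{"op": "drive_tool", "data": {"series": [[[0,0,0],[0,0,0],0.085],[[0,0,0],[0,0,0],0.085],[[0,0.0,0],[0,0,0],0.085],[[0,0.0,0],[0,0,0],0.085],[[0,0.01,0],[0,0,0],0.085],[[0,0.02,0],[0,0,0],0.085],[[0,0.03,0],[0,0,0],0.085],[[0,0.035,0],[0,0,0],0.085]]}}

```text
time_s: 4.32
tool_pos: [556.3, -406.2, -14.0]
ee_rot: [-1.539, -0.348, 0.351]
contact_force: [0.6, 0.4, 0.5]
finger_gap: 0.995
```

Emit:
{"op": "drive_tool", "data": {"series": [[[0,0.004,0],[0,0,0],0.085],[[0,0.008,0],[0,0,0],0.085],[[0,0.01,0],[0,0,0],0.085],[[0,0.01,0],[0,0,0],0.085]]}}

```text
time_s: 4.65
tool_pos: [557.4, -407.2, -21.5]
ee_rot: [-1.542, -0.349, 0.35]
contact_force: [0.7, 0.2, -0.2]
finger_gap: 0.997
```

Emit:
{"op": "drive_tool", "data": {"series": [[[0,0.004,0],[0,0,0],0.085],[[0,0.007,0],[0,0,0],0.085],[[0,0.009,0],[0,0,0],0.085],[[0,0.009,0],[0,0,0],0.085]]}}

```text
time_s: 4.98
tool_pos: [557.3, -407.1, -30.6]
ee_rot: [-1.542, -0.349, 0.35]
contact_force: [1.3, 0.6, 0.1]
finger_gap: 0.997
```

Emit:
{"op": "drive_tool", "data": {"series": [[[0,0,0],[0,0,0],0.03],[[0,0,0],[0,0,0],0.03],[[0,0,0],[0,0,0],0.03],[[0,0,0],[0,0,0],0.03],[[0,0,0],[0,0,0],0.03],[[0,0,0],[0,0,0],0.03],[[0,0,0],[0,0,0],0.03]], "force": 40}}

```text
time_s: 5.57
tool_pos: [558.0, -407.7, -29.5]
ee_rot: [-1.543, -0.35, 0.349]
contact_force: [0.3, 0.9, 2.7]
finger_gap: 0.523
```

```bash
python3 - <<'E'
from h import *
from station import bot
w=bot.capture("wrist");print(red(w));show(bot.read_state());pickle.dump(w,open("c5.pkl","wb"))
cv2.imwrite("pics/w5.png",w["frame"][:,:,::-1])
E
```

```text
[(array([318. , 282.7]), np.int32(850))]
t 5.62 tcp [ 557.9543 -407.702   -29.5018] q [-0.7947  0.6058  1.5369  0.      0.9979 -1.2408] F [-0.2789  0.0724  1.454 ] tq [-0.0101  0.0035 -0.0141] gap 0.52
axes [[ 0.9022  0.4314  0.0004]
 [ 0.0007 -0.0007 -1.    ]
 [-0.4314  0.9022 -0.0009]]
```

Emit:
{"op": "drive_tool", "data": {"series": [[[0,-0.02,0],[0,0,0],0.03],[[0,-0.05,0],[0,0,0],0.03],[[0,-0.08,0],[0,0,0],0.03],[[0,-0.08,0],[0,0,0],0.03],[[0,-0.08,0],[0,0,0],0.03]]}}

```text
time_s: 6.03
tool_pos: [558.6, -408.4, 52.1]
ee_rot: [-1.546, -0.351, 0.348]
contact_force: [-0.3, -0.4, -2.1]
finger_gap: 0.522
```

```bash
python3 - <<'E'
from h import *
from station import bot
w=bot.capture("wrist");print(red(w));s=bot.read_state();show(s)
print(delta(s,goal(425,-360,45,[.989,-.147,0])))
E
```

```text
[(array([320.8, 280.1]), np.int32(535))]
t 6.08 tcp [ 557.4005 -407.233    49.861 ] q [-0.7948  0.4934  1.531  -0.0001  1.1173 -1.2407] F [ 0.4071 -0.0788 -2.1177] tq [ 0.0388 -0.0042  0.0166] gap 0.523
axes [[ 0.9022  0.4313 -0.0001]
 [-0.0002  0.0001 -1.    ]
 [-0.4313  0.9022  0.0001]]
(array([-0.0991,  0.0049,  0.0997]), array([-0.0001,  0.5935, -0.0001]))
```

Held: the button stays put in the wrist view and the gap is unchanged. Next is the zero plate.

Emit:
{"op": "drive_tool", "data": {"series": [[[-0.02,0.0,0.02],[0,0.12,0],0.03],[[-0.04,0.0,0.04],[0,0.24,0],0.03],[[-0.06,0.0,0.06],[0,0.36,0],0.03],[[-0.08,0.0,0.08],[0,0.48,0],0.03],[[-0.099,0.005,0.1],[0,0.593,0],0.03],[[-0.099,0.005,0.1],[0,0.593,0],0.03],[[-0.099,0.005,0.1],[0,0.593,0],0.03],[[-0.099,0.005,0.1],[0,0.593,0],0.03]]}}

```text
time_s: 6.75
tool_pos: [425.0, -359.6, 44.0]
ee_rot: [-1.567, 0.115, -0.114]
contact_force: [-1.0, 0.3, -1.4]
finger_gap: 0.519
```

```bash
python3 - <<'E'
from h import *
from station import bot
w=bot.capture("wrist");t=bot.capture("top");s=bot.read_state();show(s);pickle.dump((w,t,s),open("c6.pkl","wb"))
im=w["frame"][:,:,::-1].copy()
for X in [(465.7,-299.8,5),(446.6,-424.7,5),(382.1,-414.8,5),(399.9,-291.2,5),(425,-359,5)]:
    p=proj(w,X)[0];cv2.circle(im,tuple(p.astype(int)),3,(255,0,255),1)
cv2.imwrite("pics/w6.png",im)
E
```

```text
t 6.85 tcp [ 425.8807 -360.3184   44.855 ] q [-0.9055  0.229   1.8899  0.0001  1.0224 -0.7595] F [ 0.0434 -0.8644 -0.7183] tq [-0.0422 -0.0256  0.0179] gap 0.522
axes [[ 0.9893 -0.1456  0.0003]
 [ 0.0003 -0.0002 -1.    ]
 [ 0.1456  0.9893 -0.0001]]
```

View pics/w6.png

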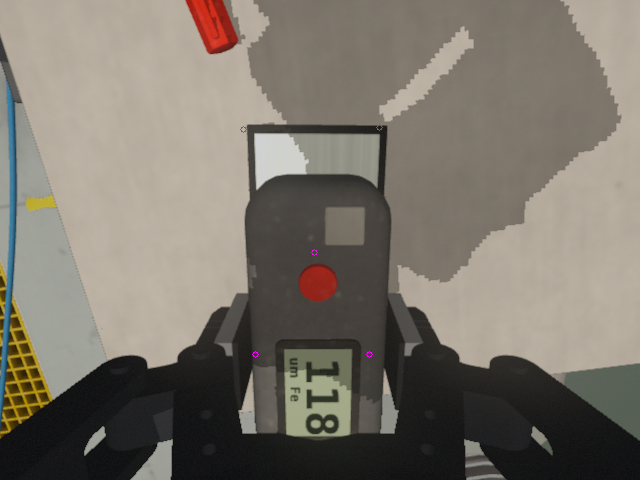

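The plate's far edge runs from (247,125) to (387,126), about 3 mm right of my estimate and parallel to the tool. The gauge is held straight and its button is at (318,283).

```bash
python3 - <<'E'
from h import *
w,t,s=pickle.load(open("c6.pkl","rb"))
r=R.from_rotvec(s["ee_rot"]);tp=s["tool_pos"]
loc=lambda X:r.inv().apply(np.array(X)-tp)
print("button",red(w)[-2:],loc(onplane(w,(318,283),98.4)),"front edge",loc(onplane(w,(318,176),90)))
a,b=loc(onplane(w,(247,125),5)),loc(onplane(w,(387,126),5));print(a,b,"plate mid z",(a[2]+b[2])/2-65,"x",(a[0]+b[0])/2)
E
```

```text
button [(array([207.5,  23.7]), np.int32(1179)), (array([321.8, 273.8]), np.int32(210))] [  0.6087 -53.5476  22.5119] front edge [  0.6301 -45.1514  54.0189]
[-34.1597  39.8367  66.9437] [34.3707 39.8569 66.4118] plate mid z 1.677762871614675 x 0.10549986181155546
```

Emit:
{"op": "drive_tool", "data": {"series": [[[0,0.02,-0.001],[0,0,0],0.03],[[0,0.04,-0.001],[0,0,0],0.03],[[0,0.055,-0.001],[0,0,0],0.03],[[0,0.064,-0.001],[0,0,0],0.03],[[0,0.067,-0.001],[0,0,0],0.03],[[0,0.068,-0.001],[0,0,0],0.03],[[0,0.068,-0.001],[0,0,0],0.03]]}}

```text
time_s: 7.43
tool_pos: [425.6, -361.4, -22.5]
ee_rot: [-1.569, 0.115, -0.116]
contact_force: [0.4, -0.5, -1.4]
finger_gap: 0.523
```

```bash
python3 - <<'E'
from h import *
from station import bot
show(bot.read_state())
E
```

```text
t 7.43 tcp [ 425.6147 -361.4073  -22.5127] q [-0.9071  0.3473  1.896   0.      0.8972 -0.7604] F [ 0.4332 -0.529  -1.4425] tq [0.0182 0.0216 0.0197] gap 0.523
axes [[ 0.9893 -0.1461  0.0008]
 [ 0.0007 -0.0008 -1.    ]
 [ 0.1461  0.9893 -0.0007]]
```

Still hanging, so down another 2 mm and then release.

Emit:
{"op": "drive_tool", "data": {"series": [[[0,0.001,0],[0,0,0],0.03],[[0,0.002,0],[0,0,0],0.03],[[0,0.002,0],[0,0,0],0.03],[[0,0.002,0],[0,0,0],0.03]]}}

```text
time_s: 7.77
tool_pos: [425.2, -361.2, -24.5]
ee_rot: [-1.568, 0.115, -0.116]
contact_force: [-0.1, -0.6, -0.3]
finger_gap: 0.527
```

Emit:
{"op": "drive_tool", "data": {"series": [[[0,0,0],[0,0,0],0.052],[[0,0,0],[0,0,0],0.06],[[0,0,0],[0,0,0],0.085],[[0,0,0],[0,0,0],0.085],[[0,0,0],[0,0,0],0.085],[[0,0,0],[0,0,0],0.085]]}}

```text
time_s: 8.27
tool_pos: [425.0, -360.9, -25.0]
ee_rot: [-1.568, 0.115, -0.115]
contact_force: [0.5, -1.1, 0.3]
finger_gap: 0.994
```

Emit:
{"op": "drive_tool", "data": {"series": [[[0,-0.02,0],[0,0,0],0.085],[[0,-0.05,0],[0,0,0],0.085],[[0,-0.08,0],[0,0,0],0.05],[[0,-0.08,0],[0,0,0],0.0],[[0,-0.08,0],[0,0,0],0.0],[[0,-0.08,0],[0,0,0],0.0],[[0,-0.08,0],[0,0,0],0.0],[[0,-0.08,0],[0,0,0],0.0]]}}

```text
time_s: 8.93
tool_pos: [424.2, -359.9, 53.4]
ee_rot: [-1.565, 0.117, -0.114]
contact_force: [0.6, -0.5, -0.2]
finger_gap: 0.138
```

```bash
python3 - <<'E'
from h import *
from station import bot
w=bot.capture("wrist");t=bot.capture("top");s=bot.read_state();show(s);pickle.dump((w,t,s),open("c7.pkl","wb"))
print(red(w))
cv2.imwrite("pics/w7.png",w["frame"][:,:,::-1])
E
```

```text
t 9.03 tcp [ 424.452  -360.207    53.7666] q [-0.9074  0.2138  1.8886 -0.      1.0415 -0.7603] F [ 0.7582 -0.218  -0.5346] tq [ 0.0368  0.0089 -0.0111] gap -0.0
axes [[ 0.9892 -0.1465 -0.0016]
 [-0.0014  0.0017 -1.    ]
 [ 0.1465  0.9892  0.0015]]
[(array([213.7,  25.4]), np.int32(1087))]
```

View pics/w7.png

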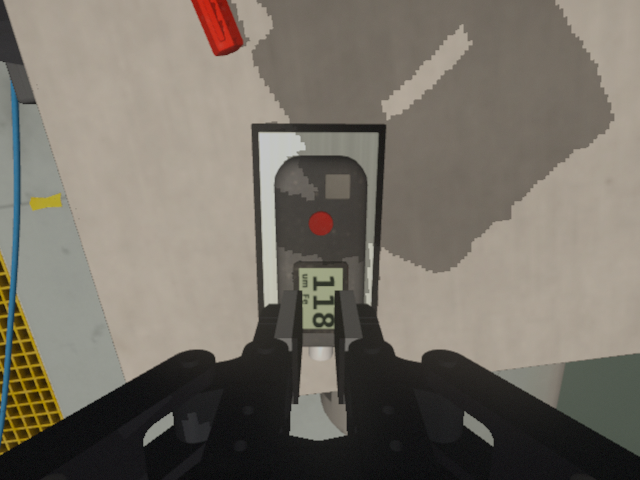

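The gauge lies centred and straight on the plate. The plate rim spans x 252–385, the gauge body x 275–367, and the button is at (320,223).

```bash
python3 - <<'E'
from h import *
w,t,s=pickle.load(open("c7.pkl","rb"))
r=R.from_rotvec(s["ee_rot"]);tp=s["tool_pos"]
loc=lambda X:r.inv().apply(np.array(X)-tp)
print("button",onplane(w,(320.5,223.5),29),loc(onplane(w,(320.5,223.5),29)),"front",loc(onplane(w,(321,156),25)))
a,b=loc(onplane(w,(252,125),5)),loc(onplane(w,(385,125),5));print(a,b)
E
```

```text
button [ 429.8856 -340.1398   29.    ] [ 2.476  24.7938 20.6092] front [ 2.7059 28.8417 52.627 ]
[-32.4423  48.9197  66.3672] [35.5208 48.8091 66.3199]
```

Emit:
{"op": "drive_tool", "data": {"series": [[[0.0025,0.01,0.0205],[0,0,0],0.0],[[0.0025,0.025,0.0205],[0,0,0],0.0],[[0.0025,0.037,0.0205],[0,0,0],0.0],[[0.0025,0.043,0.0205],[0,0,0],0.0],[[0.0025,0.045,0.0205],[0,0,0],0.0],[[0.0025,0.045,0.0205],[0,0,0],0.0]]}}

```text
time_s: 9.53
tool_pos: [430.1, -340.9, 9.3]
ee_rot: [-1.567, 0.116, -0.115]
contact_force: [-0.5, -0.6, -0.2]
finger_gap: -0.001
```

Emit:
{"op": "drive_tool", "data": {"series": [[[0,0.002,0],[0,0,0],0.0],[[0,0.004,0],[0,0,0],0.0],[[0,0.004,0],[0,0,0],0.0]]}}

```text
time_s: 9.78
tool_pos: [430.5, -341.2, 6.1]
ee_rot: [-1.568, 0.115, -0.116]
contact_force: [0.8, 0.6, 0.8]
finger_gap: 0.004
```

Emit:
{"op": "drive_tool", "data": {"series": [[[0,0.002,0],[0,0,0],0.0],[[0,0.003,0],[0,0,0],0.0],[[0,0.003,0],[0,0,0],0.0]]}}

```text
time_s: 10.03
tool_pos: [430.4, -340.9, 2.9]
ee_rot: [-1.568, 0.116, -0.115]
contact_force: [-0.6, -0.7, -1.3]
finger_gap: 0.003
```

Emit:
{"op": "drive_tool", "data": {"series": [[[0,0.001,0],[0,0,0],0.0],[[0,0.002,0],[0,0,0],0.0],[[0,0.002,0],[0,0,0],0.0]]}}

```text
time_s: 10.28
tool_pos: [430.4, -340.8, 0.8]
ee_rot: [-1.567, 0.116, -0.115]
contact_force: [0.2, -0.4, 0.2]
finger_gap: -0.003
```

Emit:
{"op": "drive_tool", "data": {"series": [[[0,0.001,0],[0,0,0],0.0],[[0,0.0015,0],[0,0,0],0.0],[[0,0.0015,0],[0,0,0],0.0]]}}

```text
time_s: 10.53
tool_pos: [430.4, -340.8, -0.7]
ee_rot: [-1.568, 0.116, -0.115]
contact_force: [-0.8, 0.5, -0.4]
finger_gap: 0.0
```

Emit:
{"op": "drive_tool", "data": {"series": [[[0,0.001,0],[0,0,0],0.0],[[0,0.0015,0],[0,0,0],0.0],[[0,0.0015,0],[0,0,0],0.0]]}}

```text
time_s: 10.78
tool_pos: [430.6, -341.0, -1.8]
ee_rot: [-1.568, 0.115, -0.115]
contact_force: [0.3, 0.6, 2.0]
finger_gap: 0.004
```

Emit:
{"op": "drive_tool", "data": {"series": [[[0,0.001,0],[0,0,0],0.0],[[0,0.0015,0],[0,0,0],0.0],[[0,0.0015,0],[0,0,0],0.0]]}}

```text
time_s: 11.03
tool_pos: [430.6, -341.1, -2.4]
ee_rot: [-1.567, 0.116, -0.115]
contact_force: [-2.8, 2.7, 9.7]
finger_gap: 0.001
```

Emit:
{"op": "drive_tool", "data": {"series": [[[0,0.0004,0],[0,0,0],0.0],[[0,0.0004,0],[0,0,0],0.0],[[0,0.0004,0],[0,0,0],0.0],[[0,0.0004,0],[0,0,0],0.0]]}}

```text
time_s: 11.37
tool_pos: [430.7, -341.1, -2.5]
ee_rot: [-1.567, 0.116, -0.115]
contact_force: [-4.5, 2.9, 13.0]
finger_gap: 0.001
```

```bash
python3 - <<'E'
from h import *
from station import bot
s=bot.read_state();show(s)
w=bot.capture("wrist");c=bot.capture("scene");pickle.dump((w,c,s),open("c8.pkl","wb"));print(red(w))
b=np.array([429.9,-340.1,29.]);print(proj(c,b),red(c))
E
```

```text
t 11.37 tcp [ 430.6535 -341.1132   -2.4561] q [-0.8762  0.2937  1.918  -0.0002  0.9303 -0.7293] F [-4.4519  2.868  12.9999] tq [ 0.7132  0.6804 -0.0177] gap 0.001
axes [[ 0.9892 -0.1462 -0.0005]
 [-0.0004  0.0003 -1.    ]
 [ 0.1462  0.9892  0.0002]]
[(array([163.2,  42.5]), np.int32(2378))]
[[438.4308 211.6786]] [(array([430.7, 265.6]), np.int32(126)), (array([302.3, 342.3]), np.int32(1799)), (array([314.8, 429.6]), np.int32(36))]
```

```bash
python3 - <<'E'
from h import *
w,c,s=pickle.load(open("c8.pkl","rb"))
print(proj(w,(429.9,-340.1,28)))
a=cv2.resize(w["frame"][180:380,220:420,::-1],(400,400),interpolation=cv2.INTER_CUBIC)
b=cv2.resize(c["frame"][160:260,390:490,::-1],(400,400),interpolation=cv2.INTER_CUBIC)
cv2.imwrite("pics/w8.png",np.hstack([a,b]))
E
```

```text
[[311.5046 310.5619]]
```

View pics/w8.png

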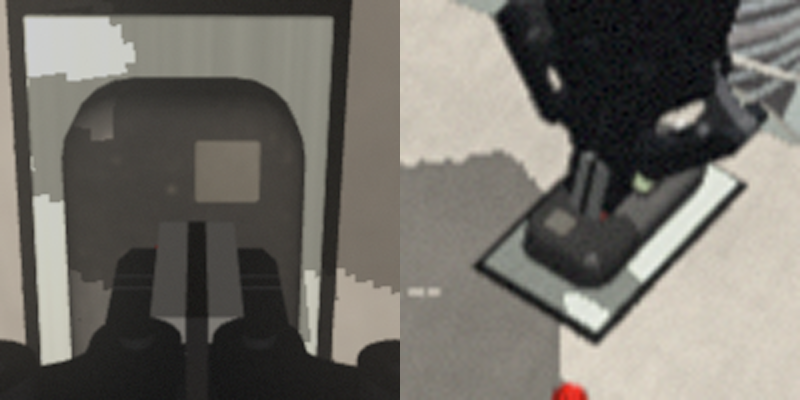

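The closed fingertips sit on the button, with just a red sliver peeking out at crop (155,247), at 13 N against the 5 N needed. It's pressed. Next I'll lift, open and regrasp.

Emit:
{"op": "drive_tool", "data": {"series": [[[0,-0.003,0],[0,0,0],0.0],[[0,-0.025,-0.005],[0,0,0],0.04],[[0,-0.055,-0.019],[0,0,0],0.085],[[-0.001,-0.055,-0.019],[0,0,0],0.085],[[-0.001,-0.055,-0.019],[0,0,0],0.085],[[-0.001,-0.055,-0.019],[0,0,0],0.085],[[-0.001,-0.055,-0.019],[0,0,0],0.085],[[-0.001,-0.055,-0.019],[0,0,0],0.085]]}}

```text
time_s: 12.13
tool_pos: [426.0, -358.4, 49.6]
ee_rot: [-1.566, 0.117, -0.114]
contact_force: [0.1, -0.2, 0.8]
finger_gap: 0.972
```

```bash
python3 - <<'E'
from h import *
from station import bot
w=bot.capture("wrist");s=bot.read_state();show(s)
r=R.from_rotvec(s["ee_rot"]);tp=s["tool_pos"]
f=w["frame"].astype(int);m=((f[...,0]>110)&(f[...,1]<60)&(f[...,2]<60)).astype(np.uint8);m[:120]=0
n,l,st,ce=cv2.connectedComponentsWithStats(m)
for i in range(1,n):
    if st[i,4]>30: print(ce[i],st[i,4],r.inv().apply(onplane(w,ce[i],29)-tp))
# panel face in c0
d=pickle.load(open("c0.pkl","rb"))
for k,seed in(("top",(325,225)),("scene",(335,218))):
    im=cv2.GaussianBlur(d[k]["frame"],(3,3),0)
    mk=np.zeros((482,642),np.uint8)
    cv2.floodFill(im.copy(),mk,seed,0,(9,)*3,(9,)*3,cv2.FLOODFILL_MASK_ONLY|cv2.FLOODFILL_FIXED_RANGE|(255<<8))
    mk=cv2.morphologyEx(mk[1:-1,1:-1],cv2.MORPH_CLOSE,np.ones((5,5)))
    c=max(cv2.findContours(mk,0,2)[0],key=cv2.contourArea)
    print(k,cv2.contourArea(c),cv2.approxPolyDP(c,4,True)[:,0].tolist())
    cv2.imwrite(f"pics/mask_{k}.png",mk)
E
```

```text
t 12.18 tcp [ 426.1433 -358.5206   49.7353] q [-0.9031  0.2208  1.889   0.0001  1.0343 -0.7564] F [ 0.4088 -0.2718  0.4005] tq [ 0.0206 -0.0346  0.0239] gap 0.997
axes [[ 0.9893 -0.1461 -0.0018]
 [-0.0015  0.002  -1.    ]
 [ 0.1462  0.9893  0.0017]]
[317.2061 228.7635] 427 [ 1.0205 20.7665 18.8215]
top 2676.0 [[303, 194], [303, 200], [295, 202], [293, 224], [299, 245], [348, 252], [351, 206]]
scene 971.0 [[300, 208], [330, 231], [373, 231], [331, 207]]
```

Emit:
{"op": "drive_tool", "data": {"series": [[[0.001,0.03,-0.001],[0,0,0],0.085],[[0.001,0.05,-0.001],[0,0,0],0.085],[[0.001,0.065,-0.001],[0,0,0],0.085],[[0.001,0.073,-0.001],[0,0,0],0.085],[[0.001,0.077,-0.001],[0,0,0],0.085],[[0.001,0.077,-0.001],[0,0,0],0.085],[[0.001,0.077,-0.001],[0,0,0],0.085]]}}

```text
time_s: 12.77
tool_pos: [427.9, -361.1, -25.4]
ee_rot: [-1.568, 0.115, -0.116]
contact_force: [0.1, -0.2, 0.9]
finger_gap: 0.995
```

Emit:
{"op": "drive_tool", "data": {"series": [[[0,0,0],[0,0,0],0.03],[[0,0,0],[0,0,0],0.03],[[0,0,0],[0,0,0],0.03],[[0,0,0],[0,0,0],0.03],[[0,0,0],[0,0,0],0.03],[[0,0,0],[0,0,0],0.03],[[0,0,0],[0,0,0],0.03]], "force": 30}}

```text
time_s: 13.35
tool_pos: [428.1, -361.4, -25.0]
ee_rot: [-1.569, 0.115, -0.116]
contact_force: [-1.7, 0.9, 5.9]
finger_gap: 0.529
```

```bash
python3 - <<'E'
from h import *
from station import bot
s=bot.read_state();show(s)
E
```

```text
t 13.35 tcp [ 428.0584 -361.3538  -25.0002] q [-0.9035  0.3553  1.8914  0.      0.8935 -0.7565] F [-1.7452  0.899   5.9122] tq [0.1963 0.1319 0.026 ] gap 0.529
axes [[ 0.9892 -0.1465  0.001 ]
 [ 0.0009 -0.0011 -1.    ]
 [ 0.1465  0.9892 -0.001 ]]
```

Regrasped (gap 0.529). I'll lift clear and go to a vantage point just downhill of the panel with the tool already tilted.

```bash
cat > pose.py <<'E'
from h import *
def frame(yaw,slope):
    up_h=np.array([-np.sin(yaw),np.cos(yaw),0]);v=np.array([np.cos(yaw),np.sin(yaw),0])
    u=up_h*np.cos(slope)+np.array([0,0,np.sin(slope)]);return u,v,np.cross(v,u)
FOOT=np.array([0,-30.,1.3]) # gauge_foot in tool frame, mm
def foot_goal(P,yaw,slope):
    u,v,n=frame(yaw,slope);g=goal(*P,v,-n);return np.array(P)-g[1].apply(FOOT),g[1]
E
python3 - <<'E'
from pose import *
from station import bot
s=bot.read_state();u,v,n=frame(-.098,np.radians(38.6));print(u,v,n)
s2=dict(s);s2["tool_pos"]=s["tool_pos"]+[0,0,90]
g=foot_goal(np.array([549,-173,88])-110*u+110*n,-.098,np.radians(38.6));print(g[0],delta(s2,g))
E
```

```text
[0.0765 0.7778 0.6239] [ 0.9952 -0.0978  0.    ] [-0.061  -0.6209  0.7815]
[ 535.6059 -309.2368   81.0838] (array([ 0.0988, -0.016 ,  0.0673]), array([ 0.6746, -0.0468,  0.0175]))
```

Emit:
{"op": "drive_tool", "data": {"series": [[[0,-0.01,0],[0,0,0],0.03],[[0,-0.03,0],[0,0,0],0.03],[[0,-0.06,0],[0,0,0],0.03],[[0,-0.09,0],[0,0,0],0.03],[[0,-0.09,0],[0,0,0],0.03]]}}

```text
time_s: 13.77
tool_pos: [430.3, -364.1, 70.6]
ee_rot: [-1.576, 0.11, -0.121]
contact_force: [1.1, -1.2, -0.0]
finger_gap: 0.528
```

Emit:
{"op": "drive_tool", "data": {"series": [[[0.02,-0.01,0.014],[0.12,0,0],0.03],[[0.04,-0.015,0.028],[0.24,0,0],0.03],[[0.06,-0.02,0.042],[0.36,-0.02,0.01],0.03],[[0.08,-0.02,0.056],[0.48,-0.03,0.015],0.03],[[0.099,-0.016,0.067],[0.6,-0.047,0.017],0.03],[[0.099,-0.016,0.067],[0.675,-0.047,0.017],0.03],[[0.099,-0.016,0.067],[0.675,-0.047,0.017],0.03],[[0.099,-0.016,0.067],[0.675,-0.047,0.017],0.03]]}}

```text
time_s: 14.43
tool_pos: [534.5, -308.9, 78.5]
ee_rot: [-0.895, 0.047, -0.091]
contact_force: [0.6, -0.1, -1.0]
finger_gap: 0.523
```

```bash
python3 - <<'E'
from pose import *
from station import bot
w=bot.capture("wrist");s=bot.read_state();show(s);pickle.dump((w,s),open("c9.pkl","wb"))
im=w["frame"][:,:,::-1].copy()
cv2.imwrite("pics/w9.png",cv2.resize(im[:400],(800,500),interpolation=cv2.INTER_CUBIC))
E
```

```text
t 14.48 tcp [ 534.7966 -308.7161   79.6008] q [-0.9127  0.5754  1.4804  0.4422  1.609  -0.917 ] F [ 0.4406 -0.1272 -1.3669] tq [-0.4333  0.029  -0.0109] gap 0.528
axes [[ 0.9952 -0.0981 -0.0014]
 [ 0.0601  0.6214 -0.7812]
 [ 0.0776  0.7773  0.6243]]
```

View pics/w9.png

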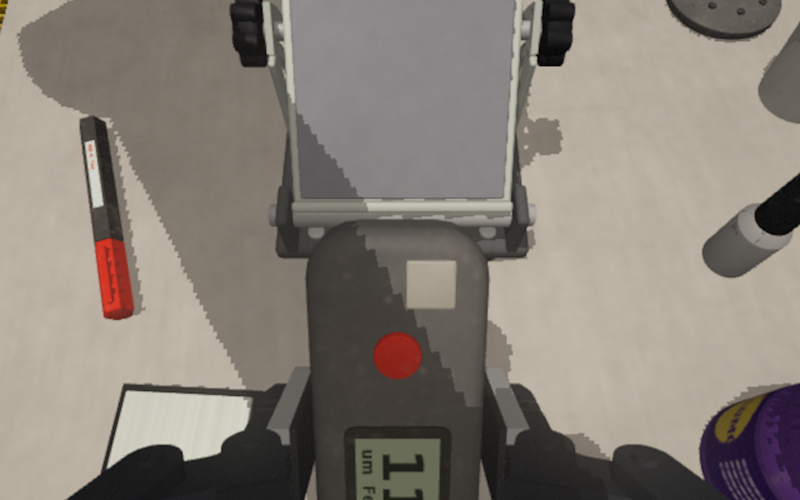

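The panel's low face corners are at display (301,198) and (505,197). Its side edges run up to about (292,0) and (515,5), and the gauge is straight between the pads. I'll fit the edges numerically.

```bash
cat > edge.py <<'E'
from pose import *
def edges(w,rows,xc=322,lo=(195,262),hi=(385,440)):
    g=cv2.GaussianBlur(cv2.cvtColor(w["frame"],cv2.COLOR_RGB2GRAY),(3,3),0).astype(float)
    L=[];Rr=[]
    for y in rows:
        d=np.diff(g[y]); # left: bright->grey going right (neg), choose the innermost strong edge
        a=[x for x in range(*lo) if d[x]<-8 and d[x]<=d[x-1] and d[x]<=d[x+1]]
        b=[x for x in range(*hi) if d[x]>8 and d[x]>=d[x-1] and d[x]>=d[x+1]]
        if a:L.append((y,a[-1]+.5))
        if b:Rr.append((y,b[0]+.5))
    return np.array(L),np.array(Rr)
def fit(P):
    P=np.array(P)
    for _ in range(5):
        c=np.polyfit(P[:,0],P[:,1],1);r=P[:,1]-np.polyval(c,P[:,0]);P=P[abs(r)<max(1.,2*r.std())]
    return c,r.std(),len(P)
def plane(w,cl,cr,rows,W=96.):
    """parallel edges W apart -> 3D points on both edges by least squares over slope/offset"""
    pl=[ray(w,(np.polyval(cl,y),y)) for y in rows];pr=[ray(w,(np.polyval(cr,y),y)) for y in rows]
    o=pl[0][0];nl=np.cross(pl[0][1],pl[-1][1]);nr=np.cross(pr[0][1],pr[-1][1])
    u=np.cross(nl,nr);u/=np.linalg.norm(u);u*=np.sign(u[2]);return o,u,nl,nr
E
python3 - <<'E'
from edge import *
w,s=pickle.load(open("c9.pkl","rb"))
L,Rr=edges(w,range(3,150))
cl,cr=fit(L),fit(Rr);print(cl,cr)
o,u,nl,nr=plane(w,cl[0],cr[0],[3,149])
print("u from vanishing",u,"slope",np.degrees(np.arcsin(u[2])),"yaw",np.arctan2(-u[0],u[1]))
g=cv2.cvtColor(w["frame"],cv2.COLOR_RGB2GRAY)
for x in(270,300,330,360,385):print(x,g[150:175,x])
E
```

```text
(array([  0.0579, 230.809 ]), np.float64(0.31561559741644524), 141) (array([ -0.0648, 412.5881]), np.float64(0.4336101357584977), 144)
u from vanishing [0.0775 0.751  0.6557] slope 40.974794079810756 yaw -0.10282250406531261
270 [ 90  92  90  91  91  90  89  89  78 111 116 116 131 135 134 131 126 121
 110 100 115 118 113 109 107]
300 [132 131 132 131 132 131 131 130 102 157 162 160 187 196 193 188 179 172
 151 119 117 117 113 110 108]
330 [133 132 132 132 133 133 133 131 109 158 158 158 184 194 192 187 179 172
 150 118 119 119 114 111 127]
360 [134 134 135 135 135 135 135 132 107 161 160 162 186 193 190 184 177 171
 150 117 120 122 116 113 109]
385 [133 133 133 134 134 134 134 129 104 117 141 163 185 191 189 184 177 170
 150 121 123 121 155 164 158]
```

```bash
python3 - <<'E'
from edge import *
w,s=pickle.load(open("c9.pkl","rb"))
cl=(.0579,230.809);cr=(-.0648,412.588)
y=158.
o,dl=ray(w,(np.polyval(cl,y),y));_,dr=ray(w,(np.polyval(cr,y),y))
for yaw in(-.098,-.103):
    v=frame(yaw,.7)[1];a=np.linalg.lstsq(np.c_[-dl,dr],96*v,rcond=None);print(a[1]);a=a[0]
    PL,PR=o+a[0]*dl,o+a[1]*dr;m=(PL+PR)/2;print("low corners",PL,PR)
    for sl in(38.6,40.5,41):
        u,vv,n=frame(yaw,np.radians(sl));M=m+70*u;print(sl,"mid",M,"dist of triangulated highfar/highnear/lownear from plane",[round(float((np.array(q)-M)@n),1) for q in((605.9,-118.8,135.1),(504.4,-108.8,135.8),(492.9,-227,40.9))],"u",[round(float((np.array(q)-M)@u),1) for q in((605.9,-118.8,135.1),(504.4,-108.8,135.8),(492.9,-227,40.9))])
# third ray check: top-view face low edge etc.
d=pickle.load(open("c0.pkl","rb"))
u,vv,n=frame(-.1,np.radians(40.5))
print("proj top/scene crop coords of face corners for M@40.5")
M=m+70*u
M=m+70*frame(-.1,np.radians(40.5))[0]
for a_,b_ in((70,48),(70,-48),(-70,-48),(-70,48)):
    X=M+a_*u+b_*vv;p=proj(d["top"],X)[0];q=proj(d["scene"],X)[0]
    print((p-[265,175])*4,(q-[260,140])*3.4)
s=bot=None
E
```

```text
[0.0558]
low corners [ 498.5705 -219.5836   46.8241] [ 594.0899 -229.1738   46.6956]
38.6 mid [ 551.6829 -169.9347   90.4314] dist of triangulated highfar/highnear/lownear from plane [-0.1, 0.4, 0.3] u [71.8, 72.2, -79.8]
40.5 mid [ 551.5383 -171.4057   92.2212] dist of triangulated highfar/highnear/lownear from plane [-4.8, -4.3, 0.6] u [71.7, 72.2, -79.8]
41 mid [ 551.4992 -171.8025   92.684 ] dist of triangulated highfar/highnear/lownear from plane [-6.1, -5.6, 0.7] u [71.7, 72.1, -79.8]
[0.0278]
low corners [ 498.5531 -219.5084   46.7114] [ 594.0584 -229.2399   46.802 ]
38.6 mid [ 551.9306 -169.9577   90.4283] dist of triangulated highfar/highnear/lownear from plane [-0.3, 0.6, 0.5] u [72.0, 72.0, -80.0]
40.5 mid [ 551.7786 -171.4278   92.2181] dist of triangulated highfar/highnear/lownear from plane [-5.0, -4.2, 0.8] u [71.9, 72.0, -80.0]
41 mid [ 551.7376 -171.8245   92.6809] dist of triangulated highfar/highnear/lownear from plane [-6.2, -5.4, 0.9] u [71.8, 71.9, -80.0]
proj top/scene crop coords of face corners for M@40.5
[121.1848  56.6625] [105.2136 228.272 ]
[101.7883 274.8392] [270.7156 327.8903]
[333.3225 308.129 ] [389.2649 314.3888]
[348.3112 112.202 ] [239.3833 227.1335]
```

```bash
cat > nxt.py <<'E'
from pose import *
import sys
from station import bot
YAW,SL,M=-.101,np.radians(40.7),np.array([551.6,-171.6,92.5])
s=bot.read_state();show(s);u,v,n=frame(YAW,SL)
r=R.from_rotvec(s["ee_rot"]);f=s["tool_pos"]+r.apply(FOOT)-M
print("foot in panel frame u,v,n",f@u,f@v,f@n,"F along n",s["contact_force"]@n,"u",s["contact_force"]@u)
print(delta(s,foot_goal(M+float(sys.argv[1])*n,YAW,SL)))
E
python3 nxt.py 40
```

```text
t 14.48 tcp [ 534.7966 -308.7161   79.6008] q [-0.9127  0.5754  1.4804  0.4422  1.609  -0.917 ] F [ 0.4406 -0.1272 -1.3669] tq [-0.4333  0.029  -0.0109] gap 0.528
axes [[ 0.9952 -0.0981 -0.0014]
 [ 0.0601  0.6214 -0.7812]
 [ 0.0776  0.7773  0.6243]]
foot in panel frame u,v,n -110.73647766914775 -2.8097394404580296 110.21641676883462 F along n -0.982779762853027 u -0.9535963340974329
(array([0.0032, 0.0662, 0.1143]), array([ 0.0361,  0.0012, -0.0028]))
```

Emit:
{"op": "drive_tool", "data": {"series": [[[0.002,0.0,0.035],[0.02,0,0],0.03],[[0.003,0.0,0.07],[0.036,0,0],0.03],[[0.003,0.02,0.1],[0.036,0.001,-0.003],0.03],[[0.003,0.045,0.114],[0.036,0.001,-0.003],0.03],[[0.003,0.066,0.114],[0.036,0.001,-0.003],0.03],[[0.003,0.066,0.114],[0.036,0.001,-0.003],0.03],[[0.003,0.066,0.114],[0.036,0.001,-0.003],0.03]]}}

```text
time_s: 15.07
tool_pos: [550.4, -178.5, 100.2]
ee_rot: [-0.86, 0.042, -0.093]
contact_force: [0.2, -0.0, 0.3]
finger_gap: 0.528
```

```bash
cat >> nxt.py <<'E'
w=bot.capture("wrist");t=bot.capture("scene");pickle.dump((w,t,s),open(f"n{s['time_s']:.2f}.pkl","wb"))
E
python3 nxt.py 5; ls n*.pkl; python3 - <<'E'
# find panel top edge / side edges in the wrist image: print grey profiles
import glob,pickle,cv2,numpy as np
w,_,_=pickle.load(open(sorted(glob.glob("n1*.pkl"))[-1],"rb"))
g=cv2.cvtColor(w["frame"],cv2.COLOR_RGB2GRAY)
for y in(20,60,100,140):print(y,g[y,100:560:4].tolist())
E
```

```text
t 15.07 tcp [ 550.4229 -178.5328  100.2304] q [-0.7749  0.4255  1.6649  0.5345  1.5481 -0.827 ] F [ 0.2062 -0.0008  0.286 ] tq [-0.427   0.0131 -0.0278] gap 0.528
axes [[ 0.9951 -0.099   0.0007]
 [ 0.0651  0.6489 -0.7581]
 [ 0.0746  0.7544  0.6522]]
foot in panel frame u,v,n 1.017979379006487 -0.455602536423648 40.43605483020448 F along n 0.20376219551242858 u 0.20167544705757745
(array([ 0.0005,  0.0354, -0.001 ]), array([-0.0001,  0.0018, -0.0006]))
n15.07.pkl
20 [49, 50, 49, 50, 52, 54, 53, 58, 55, 56, 39, 58, 55, 58, 57, 57, 125, 139, 134, 128, 110, 118, 119, 120, 122, 122, 119, 121, 120, 119, 120, 122, 119, 120, 120, 118, 119, 120, 118, 120, 120, 145, 177, 175, 173, 174, 171, 175, 177, 176, 181, 182, 181, 182, 181, 180, 182, 124, 109, 123, 132, 104, 118, 118, 153, 180, 163, 153, 153, 153, 151, 153, 154, 156, 153, 153, 154, 154, 155, 155, 155, 153, 153, 152, 154, 153, 165, 174, 175, 177, 176, 175, 175, 89, 58, 53, 45, 51, 111, 124, 131, 128, 142, 209, 210, 208, 209, 209, 209, 209, 209, 201, 208, 208, 202]
60 [119, 119, 120, 121, 120, 119, 117, 116, 116, 119, 117, 117, 117, 118, 1
[... 887 characters left out ...]
179, 177, 178, 180, 180, 180, 181, 180, 180, 179, 178, 177, 175, 176, 176, 177, 179, 178, 176, 175, 176, 175, 173, 174, 174]
140 [121, 121, 122, 121, 123, 124, 122, 121, 120, 119, 120, 123, 123, 120, 122, 123, 125, 123, 123, 122, 124, 125, 127, 125, 137, 191, 139, 166, 165, 165, 164, 167, 166, 162, 163, 169, 134, 132, 135, 134, 134, 135, 134, 136, 136, 136, 137, 136, 136, 134, 135, 135, 136, 136, 136, 136, 137, 137, 137, 136, 137, 137, 136, 137, 137, 137, 136, 136, 135, 135, 136, 137, 136, 167, 166, 165, 164, 166, 165, 161, 162, 168, 185, 182, 179, 180, 181, 181, 179, 178, 177, 175, 177, 176, 176, 177, 177, 178, 181, 182, 181, 178, 176, 177, 178, 178, 174, 175, 176, 175, 173, 57, 90, 91, 99]
```

```bash
python3 - <<'E'
from edge import *
w,t,s=pickle.load(open("n15.07.pkl","rb"))
g=cv2.cvtColor(w["frame"],cv2.COLOR_RGB2GRAY)
print(g[110:150,300],g[110:150,335])
for y in(150,165,180,200,225):print(y,g[y,180:215].tolist(),g[y,415:450].tolist())
m=np.array([546.4,-224.4,46.75])
for sl in(38.6,40.7,42):
    u,v,n=frame(-.101,np.radians(sl));M=m+70*u
    print(sl,[proj(w,M+a*u+b*v)[0].round(1).tolist() for a,b in((70,-48),(70,48),(40,-48),(40,48),(70,0),(0,-48),(0,48))])
E
```

```text
[175 170 182 189 187 185 184 185 183 159 140 137 135 135 135 137 137 136
 136 135 137 136 137 136 136 136 136 135 136 135 135 135 135 136 134 134
 135 134 134 134] [175 167 185 192 191 188 187 187 187 161 141 137 136 137 137 136 135 135
 136 136 135 137 136 136 137 135 136 136 137 136 135 135 136 136 136 137
 137 135 137 137]
150 [123, 124, 125, 126, 126, 124, 126, 126, 126, 126, 125, 125, 124, 125, 124, 125, 125, 149, 172, 183, 190, 191, 189, 187, 165, 139, 157, 167, 165, 165, 165, 164, 163, 163, 164] [160, 161, 161, 161, 162, 162, 162, 163, 165, 161, 136, 131, 164, 183, 189, 188, 184, 175, 160, 166, 178, 178, 178, 179, 180, 180, 180, 180, 180, 180, 181, 181, 180, 180, 180]
165 [126, 125, 125, 126, 126, 126, 126, 126, 125, 125, 125, 124, 124, 124, 124, 123, 122, 123, 137, 163, 181, 189, 189, 189, 187, 166, 135, 134, 136, 137, 136, 136, 136, 136, 137] [138, 138, 138, 138, 138, 139, 138, 138, 138, 130, 118, 164, 190, 190, 189, 184, 175, 165, 172, 178, 178, 179, 178, 179, 178, 177, 176, 177, 178, 179, 180, 179, 178, 178, 177]
180 [124, 124, 123, 124, 125, 126, 126, 125, 126, 127, 126, 
[... 648 characters left out ...]
5 [123, 124, 124, 124, 124, 124, 126, 125, 125, 124, 123, 124, 124, 122, 122, 122, 123, 123, 124, 123, 123, 124, 125, 123, 124, 128, 132, 131, 131, 119, 97, 91, 94, 93, 93] [139, 139, 139, 138, 138, 134, 145, 175, 189, 189, 188, 182, 165, 141, 126, 125, 161, 182, 182, 182, 180, 180, 179, 179, 178, 178, 179, 178, 178, 178, 178, 178, 179, 180, 180]
38.6 [[205.0, 117.8], [426.8, 118.1], [209.3, 187.0], [422.5, 187.3], [315.9, 118.0], [214.6, 271.3], [417.2, 271.5]]
40.7 [[201.9, 117.7], [429.9, 118.0], [207.1, 188.4], [424.6, 188.7], [315.9, 117.9], [213.3, 273.1], [418.4, 273.4]]
42 [[199.9, 117.8], [431.8, 118.2], [205.6, 189.4], [426.0, 189.7], [315.8, 118.0], [212.5, 274.4], [419.2, 274.7]]
```

At row 187 the edges are 217.0 px apart. That gives a slope of about 40.5°, so my estimate holds to 0.3° and under 1 mm. Descending with force checks.

Emit:
{"op": "drive_tool", "data": {"series": [[[0,0.015,-0.001],[-0.003,0,0],0.03],[[0,0.028,-0.001],[-0.003,0,0],0.03],[[0,0.034,-0.001],[-0.003,0,0],0.03],[[0,0.036,-0.001],[-0.003,0,0],0.03],[[0,0.036,-0.001],[-0.003,0,0],0.03]], "force": 25}}

```text
time_s: 15.58
tool_pos: [553.1, -156.9, 71.5]
ee_rot: [-0.861, 0.043, -0.095]
contact_force: [-0.4, 0.6, -2.1]
finger_gap: 0.526
```

```bash
python3 nxt.py 0
```

```text
t 15.58 tcp [ 553.0885 -156.8724   71.5033] q [-0.7467  0.4485  1.6957  0.5488  1.4878 -0.8328] F [-0.375   0.6273 -2.1341] tq [-0.3906  0.0627 -0.007 ] gap 0.526
axes [[ 0.9949 -0.1005  0.0004]
 [ 0.0657  0.6475 -0.7592]
 [ 0.076   0.7554  0.6509]]
foot in panel frame u,v,n -1.1208087508123223 -0.006901542391758886 4.4267452363688164 F along n -2.000250401067824 u -0.9470966057956072
(array([0.    , 0.0044, 0.0012]), array([0.0016, 0.0005, 0.0001]))
```

Emit:
{"op": "drive_tool", "data": {"series": [[[0,0.001,0.001],[0,0,0],0.03],[[0,0.002,0.001],[0,0,0],0.03],[[0,0.002,0.001],[0,0,0],0.03]]}}

```text
time_s: 15.93
tool_pos: [553.6, -155.1, 71.2]
ee_rot: [-0.862, 0.042, -0.095]
contact_force: [0.3, -0.1, -1.4]
finger_gap: 0.526
```

Emit:
{"op": "drive_tool", "data": {"series": [[[0,0.001,0],[0,0,0],0.03],[[0,0.0015,0],[0,0,0],0.03],[[0,0.0015,0],[0,0,0],0.03]]}}

```text
time_s: 16.18
tool_pos: [553.6, -153.9, 69.8]
ee_rot: [-0.862, 0.042, -0.095]
contact_force: [-0.9, 1.3, -1.6]
finger_gap: 0.524
```

```bash
python3 nxt.py 0
```

```text
t 16.18 tcp [ 553.5778 -153.8775   69.7776] q [-0.7427  0.4485  1.6995  0.5509  1.4822 -0.8323] F [-0.9186  1.2598 -1.5695] tq [-0.4699  0.0163  0.0151] gap 0.524
axes [[ 0.9949 -0.1004  0.001 ]
 [ 0.0661  0.6471 -0.7595]
 [ 0.0756  0.7557  0.6505]]
foot in panel frame u,v,n 0.06490266490121954 0.16448190455440934 1.1425939158653642 F along n -1.9467872451875616 u -0.14345071283793487
(array([-0.0002,  0.0011,  0.    ]), array([0.0021, 0.001 , 0.0005]))
```

Emit:
{"op": "drive_tool", "data": {"series": [[[0,0.001,0],[0,0,0],0.03],[[0,0.001,0],[0,0,0],0.03],[[0,0.001,0],[0,0,0],0.03]]}}

```text
time_s: 16.53
tool_pos: [553.7, -153.4, 69.1]
ee_rot: [-0.862, 0.042, -0.095]
contact_force: [0.6, -0.7, -1.3]
finger_gap: 0.523
```

Emit:
{"op": "drive_tool", "data": {"series": [[[0,0.001,0],[0,0,0],0.03],[[0,0.001,0],[0,0,0],0.03],[[0,0.001,0],[0,0,0],0.03]]}}

```text
time_s: 16.78
tool_pos: [553.8, -153.2, 68.9]
ee_rot: [-0.863, 0.042, -0.095]
contact_force: [-2.2, -3.9, 4.2]
finger_gap: 0.525
```

```bash
python3 nxt.py 0
```

```text
t 16.78 tcp [ 553.8363 -153.217    68.9206] q [-0.7415  0.4491  1.7003  0.5513  1.4798 -0.8326] F [-2.2143 -3.9216  4.2384] tq [-0.2677  0.4619  0.2728] gap 0.525
axes [[ 0.995  -0.1002  0.0015]
 [ 0.0663  0.6466 -0.7599]
 [ 0.0752  0.7562  0.65  ]]
foot in panel frame u,v,n 0.043524659011135086 0.3460383554522631 0.04640532491549773 F along n 5.903099345924312 u -0.36340013958148143
(array([-0.0004,  0.    ,  0.    ]), array([0.0028, 0.0015, 0.0008]))
```

Emit:
{"op": "drive_tool", "data": {"series": [[[0,0.0005,0],[0,0,0],0.03],[[0,0.0005,0],[0,0,0],0.03],[[0,0.0005,0],[0,0,0],0.03],[[0,0.0005,0],[0,0,0],0.03],[[0,0.0005,0],[0,0,0],0.03],[[0,0.0005,0],[0,0,0],0.03]]}}

```text
time_s: 17.38
tool_pos: [553.9, -153.2, 68.9]
ee_rot: [-0.863, 0.042, -0.095]
contact_force: [-4.8, -4.3, 7.3]
finger_gap: 0.527
```

```bash
python3 nxt.py 0; python3 - <<'E'
from edge import *
import glob
from station import bot
f=sorted(glob.glob("n*.pkl"))[-1];w,t,s=pickle.load(open(f,"rb"));print(f)
# button + panel edges relative, from wrist
print("red",red(w))
g=cv2.cvtColor(w["frame"],cv2.COLOR_RGB2GRAY)
print("top edge col 300", g[20:110,300].tolist())
# has the panel moved in the scene view? compare the high-near tray corner patch with c0
d=pickle.load(open("c0.pkl","rb"))["scene"]["frame"]
for (x,y,nm) in((330,236,"highnear corner"),(367,245,"near knob"),(300,305,"base")):
    p=d[y-10:y+11,x-10:x+11];r=cv2.matchTemplate(t["frame"][y-16:y+17,x-16:x+17],p,cv2.TM_CCOEFF_NORMED);_,v,_,l=cv2.minMaxLoc(r);print(nm,"shift px",l[0]-6,l[1]-6,"score",round(v,2))
T=bot.capture("top");d=pickle.load(open("c0.pkl","rb"))["top"]["frame"]
for (x,y,nm) in((335,312,"marker"),(182,300,"screwdriver"),(221,184,"green jar"),(416,150,"purple jar"),(360,142,"bottle"),(291,247,"panel highnear"),(294,192,"panel highfar")):
    p=d[y-10:y+11,x-10:x+11];r=cv2.matchTemplate(T["frame"][y-18:y+19,x-18:x+19],p,cv2.TM_CCOEFF_NORMED);_,v,_,l=cv2.minMaxLoc(r);print(nm,l[0]-8,l[1]-8,round(v,2))
E
```

```text
t 17.38 tcp [ 553.86   -153.1828   68.8842] q [-0.7413  0.4491  1.7003  0.5512  1.4796 -0.8327] F [-4.845  -4.3133  7.3221] tq [-0.1218  0.6106  0.482 ] gap 0.527
axes [[ 0.995  -0.1001  0.0016]
 [ 0.0663  0.6465 -0.7601]
 [ 0.075   0.7564  0.6498]]
foot in panel frame u,v,n 0.05382233030783369 0.3668671132568336 -0.005191247894208138 F along n 8.66807728124525 u 1.151001017148705
(array([-0.0004, -0.    ,  0.    ]), array([0.003 , 0.0016, 0.0007]))
n17.38.pkl
red [(array([199.5,  65.8]), np.int32(7260)), (array([317.4, 284. ]), np.int32(1125))]
top edge col 300 [186, 186, 188, 188, 189, 188, 189, 188, 187, 187, 186, 185, 184, 184, 184, 183, 184, 184, 185, 185, 184, 184, 182, 182, 181, 182, 181, 181, 182, 184, 183, 182, 183, 182, 183, 183, 183, 183, 183, 182, 182, 182, 182, 183, 183, 183, 183, 183, 184, 183, 182, 183, 183, 183, 185, 185, 186, 187, 186, 186, 186, 187, 187, 185, 185, 184, 183, 181, 182, 181, 181, 180, 181, 181, 182, 182, 183, 183, 184, 184, 183, 184, 183, 183, 183, 183, 182, 182, 186, 199]
highnear corner shift px 0 0 score 1.0
near knob shift px 0 0 score 0.94
base shift px 0 0 score 1.0
marker -8 -8 0.45
screwdriver 0 0 0.98
green jar 0 0 0.89
purple jar 0 0 1.0
bottle 0 0 1.0
panel highnear 0 0 0.92
panel highfar 0 0 1.0
```

```bash
python3 - <<'E'
from edge import *
P=None
for k in("15.07","15.58","16.18","16.78","17.38"):
    w,t,s=pickle.load(open(f"n{k}.pkl","rb"));f=w["frame"].astype(int)
    m=((f[...,0]>100)&(f[...,1]<70)&(f[...,2]<70)).astype(np.uint8)[240:320,280:360];M=cv2.moments(m)
    g=cv2.cvtColor(w["frame"],cv2.COLOR_RGB2GRAY)
    if P is None:P=g[195:240,322:375]
    r=cv2.matchTemplate(g[180:255,307:390],P,cv2.TM_CCOEFF_NORMED);_,v,_,l=cv2.minMaxLoc(r)
    print(k,"red",M["m10"]/M["m00"]+280,M["m01"]/M["m00"]+240,"front pad shift",l[0]-15,l[1]-15,round(v,2))
# marker in scene
c0=pickle.load(open("c0.pkl","rb"))["scene"]["frame"];r=cv2.matchTemplate(t["frame"][230:330,395:455],c0[255:315,412:440],cv2.TM_CCOEFF_NORMED);_,v,_,l=cv2.minMaxLoc(r);print("marker scene",l[0]+395-412,l[1]+230-255,v)
E
```

```text
15.07 red 317.5235646958012 284.0565552699229 front pad shift 0 0 1.0
15.58 red 317.52393385552654 284.0957354221062 front pad shift 0 0 1.0
16.18 red 317.4091308165057 283.9692712906058 front pad shift 0 0 1.0
16.78 red 317.51751313485113 283.800350262697 front pad shift 0 0 1.0
17.38 red 317.54895104895104 283.8479020979021 front pad shift 0 0 1.0
marker scene 0 0 0.824657678604126
```

```bash
python3 nxt.py 0; python3 - <<'E'
from station import bot
print(bot.close_job())
s=bot.read_state();print(s["time_s"],s["contact_force"],s["finger_gap"])
E
```

```text
t 17.53 tcp [ 553.8588 -153.2099   68.8881] q [-0.7414  0.4491  1.7003  0.5512  1.4796 -0.8327] F [-4.0391 -5.2971  7.3906] tq [-0.21    0.6363  0.4881] gap 0.526
axes [[ 0.995  -0.1002  0.0016]
 [ 0.0663  0.6465 -0.76  ]
 [ 0.0751  0.7563  0.6499]]
foot in panel frame u,v,n 0.034817206347866975 0.36695430999723355 0.015505159928996258 F along n 9.30525205233542 u 0.5151372895415856
(array([-0.0004,  0.    ,  0.0001]), array([0.0029, 0.0016, 0.0008]))
the job is handed in; nothing more can be done
None
the job is handed in; nothing more can be done
```

I laid the gauge on the zero plate and let go. I then pressed the button with the closed fingertips at about 13 N (about 5 N is needed), regripped the gauge and pressed it onto the test panel. The job was handed in at about 17.5 s of the 51 s, still gripping and pressing. No verdict was reported.

**Last checks**
- **Placement:** by my estimates, the gauge's underside centre is within 0.5 mm of the panel's middle and face, and its tilt is within about 0.003 rad.
- **Force:** about 9–11 N along the panel normal.
- **Grip:** the gauge had not moved in the grip between approach and contact.
- **Panel and loose things:** image comparison showed no shift of the panel, screwdriver, jars or bottle. The top view of the marker was blocked (match 0.45), but the scene view put it in place (match 0.82).

**What failed or disagreed**
- **First grasp:** it closed above the gauge, because the real fingertips sit about 30–40 mm behind the reported TCP, depending on the opening. I corrected this by regripping lower.
- **Panel slope:** the first corner estimate was 38.6°, while close-up edge fits gave 40.5–41°. I used about 40.5°; when the gauge made contact is consistent with that.
- **Side force:** pressing also produced an unexplained sideways force of 4–5 N.
- **Button travel:** it was not measured. I inferred it from the force and from seeing the fingertips on the button.

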